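# Shut the two open clips of a glass biscuit box

## Task

The lid is on the glass biscuit box, but the clips at its two ends are still sticking out. With your fingertips fold each of the two down and press it in until its catch tucks under the rim of the glass and it stays shut by itself. Leave the box standing where it is without lifting it or shoving it along, keep the other two clips shut, and do not disturb the other things on the counter.

Things in the scene. Friction and masses are not known exactly. Their poses are not given: they have to be found in the camera images.
- box: Low glass box, cream lid, dark sleeve at its foot, biscuits inside; 1.6 kg, loose (over 15 N of level push may slide it). Lid top 155 x 125 mm, 83 mm up; glass walls 140 x 110 mm; under the lid a glass rim lip juts out to 155 x 125 mm, 60 mm up. Origin: centre of underside, x along its length, any yaw. Teal clip flaps hinged to the lid: a at +x end, b at -x end, c on +y side, d on -y side.
- clip_a (a joint): Clip flap at the +x end, rad. 0 = shut, hanging down against the rim; 1.57 = sticking out level; 2.6 = leaning up over the lid. Starts open at 1.25 to 2.2. Plate 70 mm wide, 2.5 mm thick, reaching 33 mm from its hinge. Moves easily (1 N at its edge); a weak spring reopens it to about 1.0 unless caught. From about 0.3 its catch meets the rim lip and must be snapped in; caught, it reads 0 to 0.08.
- clip_b (a joint): The same for the flap at the -x end, also open at the start. To snap either shut: about 5 to 10 N of inward push on its outer face, 22 to 32 mm below the hinge line. Its free edge is turned outward by 5 mm: leave a shut flap by drawing away outward, since a finger drawn up along it would hook that edge.
- clip_c (a joint): The same for the clip flap on the +y side (90 mm wide), shut at the start: leave it shut.
- clip_d (a joint): The same for the clip flap on the -y side (90 mm wide), shut at the start: leave it shut.
- clip_a_hinge (a point): Middle of the hinge line of clip a: on the box at x = +80 mm, y = 0, 80 mm above the counter. The flap's outer face, when shut, lies 2.5 mm farther out than this line. Turns with the box, not with the flap.
- clip_b_hinge (a point): Middle of the hinge line of clip b: on the box at x = -80 mm, y = 0, 80 mm above the counter.
- clip_a_edge (a point): Middle of the free edge of clip flap a, moves with the flap.
- clip_b_edge (a point): Middle of the free edge of clip flap b, moves with the flap.
- spice_jar: Small glass jar with red-brown spice and a cork ball, 48 mm across, 84 mm tall, loose, by the box's corner between clips a and c. Origin: centre of the underside.
- cup: White cup, 68 mm across, 58 mm tall, loose, by the box's corner between clips b and d. Origin: centre of the underside.
- pasta_jar: Tall glass jar of yellow pasta, 98 mm across, 223 mm tall, loose, to the robot's left. Origin: centre of the underside.
- cocoa_jar: Tall glass jar with dark brown contents, same size, near the pasta jar. Origin: centre of the underside.
- pepper_mill: Wood and glass mill with black pepper, 48 mm across, 187 mm tall, loose on a 12 mm thick wooden tray to the robot's right. Origin: centre of the underside.
- salt_mill: The same with pink salt. Origin: centre of the underside.
- spoon: Wooden spoon, 240 mm long, lying flat to the robot's right. Origin: middle of its length, on the underside.

How it is judged:
By the outcome, as a careful person would: the job done as asked, in the order asked, and still so for the second after the job is handed in, with the robot touching nothing.
It also fails if it takes over 42 s, if anything falls off the work surface, if the arm or the gripper's body presses on something with over 40 N, if the wrist force passes 120 N, or if a joint passes its speed limit or range.

## Robot

A 6-joint arm with a two-finger parallel gripper is mounted at the origin on the work surface. World frame = base frame: x ahead of the robot, y to its left, z up, the work surface at z = 0. Lengths are in m, angles in rad, forces in N, time in s.
With the tool pointing down it reaches from about 0.35 to 0.725 m from the base axis. Payload 6 kg.
Tool frame: the origin (TCP) lies midway between the tips of the shut fingers; the grasp point (between the pads) lies 19 mm behind it (manip.tcp_to_grasp is the distance from the TCP to the grasp point, in m); z points along the fingers, x is the direction in which the jaws open and shut, and the axes are right-handed (so a half turn about z gives the same grasp; the last joint's range is limited). The gripper opens to 85 mm and grips with 20 to 120 N. Pads are 22 mm wide; open, the fingers measure 114 mm over their backs; the gripper's body (76 mm by 85 mm) begins 54 mm behind the grasp point. The pads swing forward as they close: fully open they stand 13 mm farther back than shut.
Start: joints at [0.334, 0.04, 0.085, 0, -1.615, -0.334], TCP at [0.6, 0, 0.231] pointing down, gripper open.
Joint ranges: [-2.56, 2.56], [-1.29, 2.01], [-1.08, 1.49], [-3.29, 1.98], [-2.81, -0.18], [-2.99, 2.99]. Speed limits (rad/s): [2.57, 2.57, 3.01, 3.14, 3.14, 3.14].

## Interface

Orientations are given as a unit quaternion [w, x, y, z].
In Python, from cell import manip gives the robot as it stands. The module is installed in compiled form; this text tells all that it offers.
- The arm moves only by the tool step_arm, never from a script. Its argument "series" is a list of rows, each a list of 7 numbers: the shift along the tool's x, y, z in mm, then the turn, a rotation vector about the tool's x, y, z in rad, then the closure, from 0 (fully open) to 1 (shut). A call has 1 to 8 rows; each row shifts and turns the commanded pose from where the row before left it, along the tool's axes as they then stand; what a row does not reach is not made up. A row lasts 1/10 s, in which the tool goes at most 50 mm and 8.59 degrees, less where a joint would pass 70% of its speed; a pose out of reach is approached as far as the arm can. A call is refused whole if a number of a shift passes 50 or a number of a turn 0.15, either way. A call with a gripper value outside its range is refused whole. The fingers move at their own pace and stop on an object; "grip_force" is the grip in N (left out, the last holds). Time passes only in rows, so rows that do not move let the fingers close. It gives the time, the measured TCP pose, the force and the opening at its end, in the units of the state.
- manip.get_state(): the state, without advancing time (a new reading comes with each control period).
- manip.snapshot(name): name is "scene" or "side" or "wrist"; returns a dict with "color" (384x512x3 uint8, red, green, blue), "fov_y" (degrees; the focal length in pixels is half the picture's height over the tangent of half this angle, whatever the lens; pixels are square), "cx", "cy" (the principal point, pixels), "eye" and "rotation" of the camera in the world. Camera axes: x right, y up, looking along -z (the intrinsics and any distortion apply to the point x, -y, -z); pixel columns grow to the right and rows downward; lengths in m; the calibration is good to about 2 mm. A picture is of the moment at which its call begins. There is no depth.
- manip.close_job(): hands the job in, once; it reports no verdict.
Trained networks look in the newest picture that a camera, given by its name, has taken for a name from the list of things; names that differ only in an ending like _2 or _b are one class to them, and where a whole thing is asked for, a point or a joint stands for the part that bears it (a point fixed in the world has none). Each returns a list of dicts, best first, with "p" (0 to 1); they miss things now and then, are a little off and sometimes report something else, mostly with a low value. They report only what shows in the picture. A call takes as long as a camera call.
- manip.silhouettes(camera, target): "mask" (384x512 bool, what is visible of it) and "bbox" ([left, top, width, height] in pixels, round what is visible of it).
- manip.place_of(camera, target): "centre" ([column, row] in pixels: a listed point, or the origin of a listed thing).
The state is a dict: "t": time; "q": joint angles; "qvel": joint speeds; "effort": joint torques, N m; "position": TCP position; "tool_rot": TCP orientation; "ft_force": force on the tool from outside, world axes, zero at the start; "wrist_torque": the same for the moment, N m; "opening": finger opening in m.
Only numpy, scipy, OpenCV 4.12 (cv2) and the standard library are available. Lean on these libraries where they do the work, as an engineer would, in place of code of your own. Each camera call takes 0.05 s, during which the arm holds its last target.

## Working session

There is one attempt and no reset: what is moved stays moved. The work goes in short steps, Python scripts to look and compute and a tool call to move; the robot and the scene stay as the last step left them, time stands still between calls to the robot, and variables do not carry over. Pictures are saved under pics/ and viewed, and the job is handed in when it is done.

Besides the shell and the picture viewer there is one more tool, called after "Request:" as name(argument=value, ...) on one line, values as JSON. step_arm: Moves the arm, as the interface text tells. Its arguments: {"type":"object","properties":{"series":{"type":"array","items":{"type":"array","items":{"type":"number"}}},"grip_force":{"type":"number"}},"required":["series"]}

```bash
mkdir -p pics; cat > h.py <<'E'
import numpy as np, cv2
from cell import manip
def snap(n,tag):
    s=manip.snapshot(n); cv2.imwrite(f'pics/{tag}.png',s['color'][:,:,::-1]); return s
def ray(s,px):
    f=s['color'].shape[0]/2/np.tan(np.radians(s['fov_y'])/2)
    d=np.array([(px[0]-s['cx'])/f,-(px[1]-s['cy'])/f,-1.0])
    R=np.array(s['rotation']); d=R@d; return np.array(s['eye']),d/np.linalg.norm(d)
def atz(s,px,z):
    e,d=ray(s,px); return e+d*(z-e[2])/d[2]
def proj(s,p):
    f=s['color'].shape[0]/2/np.tan(np.radians(s['fov_y'])/2)
    c=np.array(s['rotation']).T@(np.array(p)-np.array(s['eye'])); return np.array([s['cx']+f*c[0]/-c[2], s['cy']-f*c[1]/-c[2]])
E
python3 - <<'E'
from h import *
print(manip.get_state())
for n in ['scene','side','wrist']:
    s=snap(n,n+'0'); print(n,{k:np.round(v,3).tolist() for k,v in s.items() if k!='color'}, [k for k in s])
    for t,z in [('box',0),('clip_a_hinge',.08),('clip_b_hinge',.08),('clip_a_edge',.09),('clip_b_edge',.09),('spice_jar',0),('cup',0)]:
        for r in manip.place_of(n,t)[:3]: print(t,round(r['p'],2),np.round(r['centre'],1),np.round(atz(s,r['centre'],z),3))
E
```

```text
{'t': 0.0, 'q': array([ 3.33736210e-01,  4.07978280e-02,  8.37695508e-02, -5.18115318e-04,
       -1.61551667e+00, -3.33693933e-01]), 'qvel': array([-8.43977093e-04, -8.18291332e-04, -8.98586692e-04, -6.45784584e-04,
        4.51466788e-05, -1.16958056e-03]), 'effort': array([-7.27207535e-04, -3.68200672e+01,  3.47413230e+01,  6.93227157e+00,
       -5.48646509e-03, -9.47124363e-06]), 'position': array([5.99647109e-01, 1.15527997e-04, 2.30253414e-01]), 'tool_rot': array([-9.10851638e-04, -3.24935791e-05,  9.99999584e-01, -4.18547349e-05]), 'ft_force': array([ 0.55737881, -0.44176622, -0.11061745]), 'wrist_torque': array([ 0.00074587,  0.03029429, -0.00488807]), 'opening': 0.08528285798707691}
scene {'fov_y': 49.8, 'cx': 251.454, 'cy': 184.883, 'eye': [1.389, -0.418, 0.782], 'rotation': [0.756, 0.379, 0.24, 0.477]} ['color', 'fov_y', 'cx', 'cy', 'eye', 'rotation']Traceback (most recent call last):
  File "<stdin>", line 6, in <module>
  File "h.py", line 10, in atz
    e,d=ray(s,px); return e+d*(z-e[2])/d[2]
        ~~~^^^^^^
  File "h.py", line 8, in ray
    R=np.array(s['rotation']); d=R@d; return np.array(s['eye']),d/np.linalg.norm(d)
                                 ~^~
ValueError: matmul: Input operand 1 has a mismatch in its core dimension 0, with gufunc signature (n?,k),(k,m?)->(n?,m?) (size 3 is different from 4)
```

```bash
python3 - <<'E'
t=open('h.py').read().replace("np.array(s['rotation'])","RM(s['rotation'])")
t=t.replace("def snap","from scipy.spatial.transform import Rotation\ndef RM(q):\n    return Rotation.from_quat(np.array(q)[[1,2,3,0]]).as_matrix()\ndef snap",1)
open('h.py','w').write(t)
E
python3 - <<'E'
from h import *
for n in ['scene','side','wrist']:
    s=snap(n,n+'0'); print(n,{k:np.round(v,3).tolist() for k,v in s.items() if k!='color'})
    for t,z in [('box',0),('clip_a_hinge',.08),('clip_b_hinge',.08),('clip_a_edge',.09),('clip_b_edge',.09),('spice_jar',0),('cup',0)]:
        for r in manip.place_of(n,t)[:3]: print(t,round(r['p'],2),np.round(r['centre'],1),np.round(atz(s,r['centre'],z),3))
E
```

```text
scene {'fov_y': 49.8, 'cx': 251.454, 'cy': 184.883, 'eye': [1.389, -0.418, 0.782], 'rotation': [0.756, 0.379, 0.24, 0.477]}
box 0.57 [251.3 216. ] [ 0.577 -0.034  0.   ]
clip_a_hinge 0.95 [274.3 203.1] [0.64  0.005 0.08 ]
clip_a_hinge 0.42 [ 93.9 205.2] [ 0.44  -0.433  0.08 ]
clip_b_hinge 0.93 [225.6 184.7] [ 0.507 -0.081  0.08 ]
clip_b_hinge 0.41 [396.  181.5] [0.703 0.366 0.08 ]
clip_a_edge 0.54 [285.8 209.1] [0.685 0.015 0.09 ]
clip_b_edge 0.65 [216.2 177.6] [ 0.477 -0.097  0.09 ]
spice_jar 0.71 [310.4 205.9] [0.612 0.144 0.   ]
cup 0.8 [191.2 223.9] [ 0.535 -0.2    0.   ]
cup 0.33 [308.5 206.8] [0.613 0.136 0.   ]
side {'fov_y': 54.079, 'cx': 258.641, 'cy': 195.199, 'eye': [-0.093, -0.644, 1.071], 'rotation': [0.86, 0.334, -0.132, -0.362]}
box 0.65 [272.4 207. ] [ 0.576 -0.032  0.   ]
box 0.22 [372.9 273.7] [ 0.595 -0.456  0.   ]
clip_a_hinge 0.82 [276.4 181.5] [ 0.625 -0.004  0.08 ]
clip_a_hinge 0.58 [302.6 241.5] [ 0.488 -0.245  0.08 ]
clip_b_hinge 0.63 [267.5 210.4] [ 0.503 -0.076  0.08 ]
clip_a_edge 0.7 [194.5 144.3] [0.543 0.368 0.09 ]
clip_a_edge 0.62 [279. 172.] [0.661 0.016 0.09 ]
clip_b_edge 0.72 [166.  167.4] [0.383 0.341 0.09 ]
clip_b_edge 0.46 [267.  212.8] [ 0.488 -0.087  0.09 ]
spice_jar 0.76 [244.9 180.6] [0.6   0.141 0.   ]
spice_jar 0.23 [314.6 330.2] [ 0.321 -0.439  0.   ]
cup 0.6 [304.3 239.4] [ 0.545 -0.212  0.   ]
wrist {'fov_y': 65.354, 'cx': 255.324, 'cy': 189.789, 'eye': [0.601, -0.068, 0.375], 'rotation': [-0.001, 0.0, -0.137, 0.991]}
clip_a_hinge 0.78 [219.3 185.4] [0.637 0.01  0.08 ]
clip_b_hinge 0.78 [359.1  89.5] [ 0.504 -0.083  0.08 ]
clip_a_edge 0.56 [191.4 201.4] [0.664 0.024 0.09 ]
clip_b_edge 0.6 [387.1  72.3] [ 0.483 -0.097  0.09 ]
spice_jar 0.86 [254.  263.9] [0.602 0.145 0.   ]
```

View pics/scene0.png

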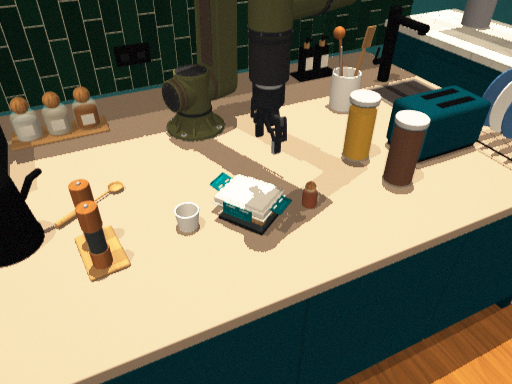

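View pics/side0.png

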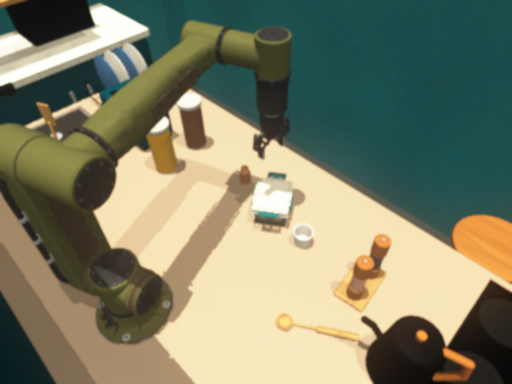

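View pics/wrist0.png

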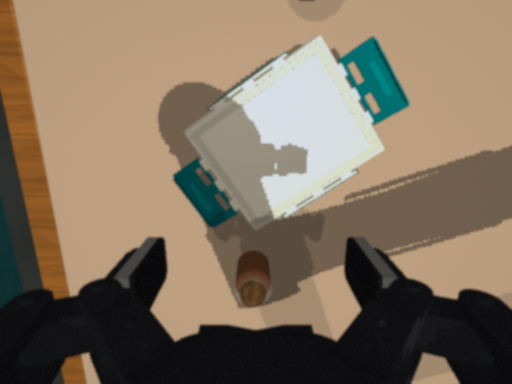

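```bash
cat > fit.py <<'E'
from h import *
def tri(obs):
    A=np.zeros((3,3));b=np.zeros(3)
    for s,px in obs:
        e,d=ray(s,px);P=np.eye(3)-np.outer(d,d);A+=P;b+=P@e
    return np.linalg.solve(A,b)
E
python3 - <<'E'
from fit import *
S={n:snap(n,n+'1') for n in ['scene','side','wrist']}
w=S['wrist']
c=np.array([atz(w,p,.083)[:2] for p in [(320,38),(383,150),(260,228),(186,132)]])
print(c.round(4), c.mean(0), [np.linalg.norm(c[i]-c[i-1]).round(4) for i in range(4)])
for i in range(4):
    d=c[i]-c[i-1]; print(np.degrees(np.arctan2(d[1],d[0])).round(1))
P={}
for t in ['clip_a_hinge','clip_b_hinge','clip_a_edge','clip_b_edge']:
    o=[]
    for n in S:
        r=manip.place_of(n,t)
        for q in r:
            if np.linalg.norm(atz(S[n],q['centre'],.085)[:2]-[.571,-.037])<.15: o.append((S[n],q['centre']));break
    P[t]=tri(o); print(t,len(o),P[t].round(4),[np.round(proj(s,P[t])-p,1).tolist() for s,p in o])
m=manip.silhouettes('wrist','box')
im=cv2.resize(w['color'][:,:,::-1],None,fx=2,fy=2)[0:520,300:860]
cv2.imwrite('pics/w1z.png',im)
E
```

```text
[[ 0.5435 -0.1262]
 [ 0.476  -0.0269]
 [ 0.5956  0.0553]
 [ 0.6673 -0.0439]] [ 0.57059856 -0.0354519 ] [np.float64(0.1486), np.float64(0.12), np.float64(0.1451), np.float64(0.1224)]
-146.4
124.2
34.5
-54.2
clip_a_hinge 2 [0.6368 0.0132 0.0784] [[1.1, 0.3], [2.3, 3.5]]
clip_b_hinge 3 [ 0.5027 -0.0835  0.0807] [[0.8, 1.1], [0.3, -0.5], [5.1, -1.8]]
clip_a_edge 3 [0.6604 0.0288 0.071 ] [[1.6, -0.2], [1.6, -0.3], [6.6, -0.4]]
clip_b_edge 3 [ 0.4825 -0.095   0.0997] [[0.9, -0.8], [1.9, 1.0], [2.5, 4.3]]
```

View pics/w1z.png

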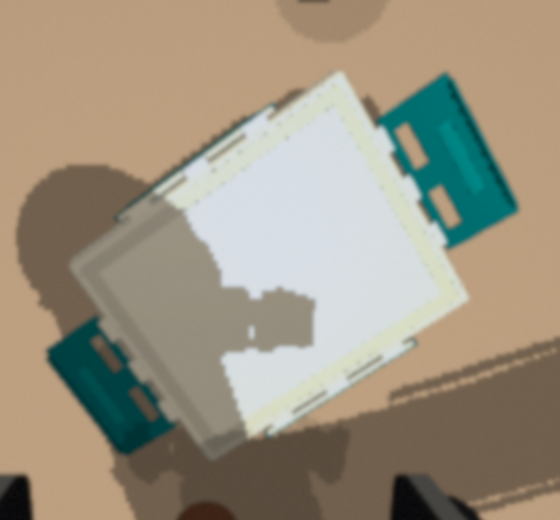

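Request:
step_arm(series=[[-19,8,0,0,0,0,1],[-19,8,10,0,0,0,1],[-19,8,20,0,0,0,1],[0,0,20,0,0,0,1],[0,0,20,0,0,0.138,1],[0,0,0,0,0,0.138,1],[0,0,0,0,0,0.138,1],[0,0,0,0,0,0.138,1]], grip_force=30)

```text
t: 2.9
position: [0.6569, 0.024, 0.161]
tool_rot: [-0.0, 0.275, 0.961, -0.0]
ft_force: [0.1, -0.9, 0.2]
opening: -0.0002
```

Request:
step_arm(series=[[0,0,0,0,0,0.138,1],[0,0,0,0,0,0.138,1],[0,0,0,0,0,0.138,1],[0,0,0,0,0,0,1],[0,0,0,0,0,0,1]])

```text
t: 3.4
position: [0.657, 0.024, 0.1612]
tool_rot: [-0.0, 0.463, 0.886, -0.0]
ft_force: [0.5, 0.4, -0.0]
opening: -0.0002
```

```bash
cat > st.py <<'E'
from h import *
C=np.array([.5703,-.0353]);U=np.array([np.cos(np.radians(34.8)),np.sin(np.radians(34.8))]);V=np.array([-U[1],U[0]])
def st():
    s=manip.get_state();p=s['position'];R=RM(s['tool_rot']);d=p[:2]-C
    print('t',s['t'],'box xyz mm',(d@U*1e3).round(1),(d@V*1e3).round(1),(p[2]*1e3).round(1),'yaw tooly',np.degrees(np.arctan2(R[1,1],R[0,1])).round(2),'open',s['opening'].round(4))
    f=s['ft_force'];print('force box',(f[:2]@U).round(2),(f[:2]@V).round(2),f[2].round(2))
E
python3 - <<'E'
from st import *
st()
for n in ['scene','side','wrist']:
    s=snap(n,n+'2')
cv2.imwrite('pics/s2z.png',cv2.resize(cv2.imread('pics/scene2.png')[90:250,170:350],None,fx=4,fy=3.7))
E
```

```text
Traceback (most recent call last):
  File "st.py", line 5, in st
    print('t',s['t'],'box xyz mm',(d@U*1e3).round(1),(d@V*1e3).round(1),(p[2]*1e3).round(1),'yaw tooly',np.degrees(np.arctan2(R[1,1],R[0,1])).round(2),'open',s['opening'].round(4))
                                                                                                                                                              ^^^^^^^^^^^^^^^^^^
AttributeError: 'float' object has no attribute 'round'
```

```bash
sed -i "s/s\['opening'\].round(4)/round(float(s['opening']),4)/" st.py
python3 - <<'E'
from st import *
st()
for n in ['scene','side','wrist']:
    s=snap(n,n+'2')
cv2.imwrite('pics/s2z.png',cv2.resize(cv2.imread('pics/scene2.png')[90:250,170:350],None,fx=4,fy=3.7))
E
```

```text
t 3.4 box xyz mm 105.0 -0.8 161.2 yaw tooly 34.87 open -0.0002
force box 0.67 0.01 -0.01
```

View pics/s2z.png

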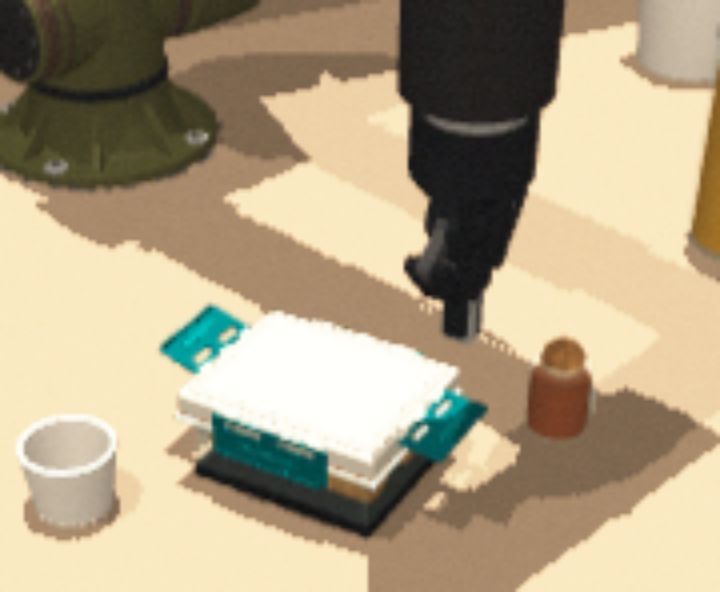

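View pics/wrist2.png

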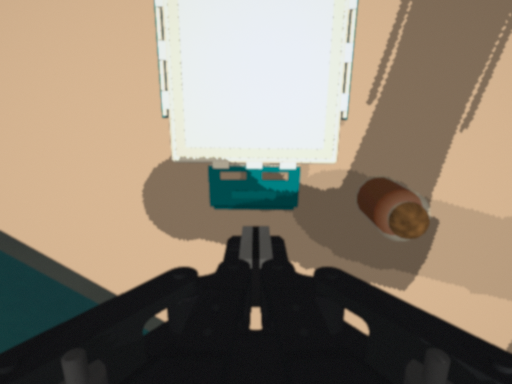

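```bash
python3 - <<'E'
from st import *
s=manip.snapshot('wrist')
def B(px,z):
    p=atz(s,px,z)[:2]-C; return (p@U*1e3).round(1),(p@V*1e3).round(1)
for px in [(171,160),(338,162)]: print(B(px,.083))
for px in [(209,166),(300,166)]: print('hinge',B(px,.08))
for px in [(209,209),(299,209)]: print('edge',B(px,.075))
cv2.imwrite('pics/w3.png',cv2.resize(s['color'][100:260,130:450,::-1],None,fx=2.5,fy=2.5))
E
```

```text
(np.float64(76.4), np.float64(-64.1))
(np.float64(77.8), np.float64(61.0))
hinge (np.float64(81.5), np.float64(-36.3))
hinge (np.float64(81.4), np.float64(33.1))
edge (np.float64(118.0), np.float64(-38.6))
edge (np.float64(117.9), np.float64(34.5))
```

View pics/w3.png

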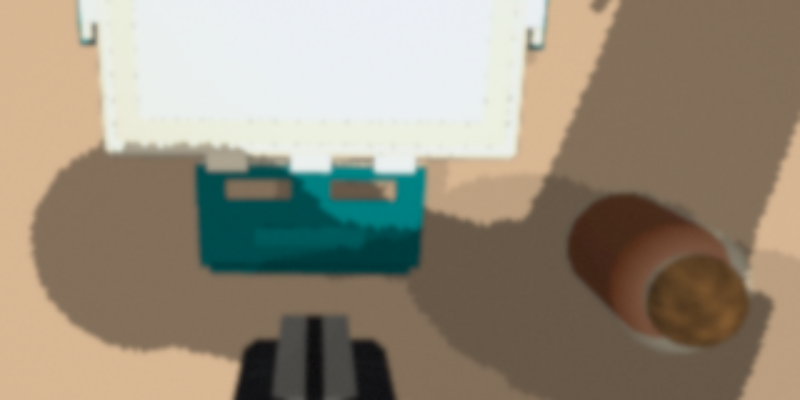

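Request:
step_arm(series=[[0,0,30,0,0,0,1],[0,0,30,0,0,0,1],[0,0,10,0,0,0,1],[0,0,10,0,0,0,1],[0,0,8,0,0,0,1],[0,0,7,0,0,0,1],[0,0,5,0,0,0,1],[0,0,0,0,0,0,1]])

```text
t: 4.4
position: [0.6571, 0.0241, 0.061]
tool_rot: [0.0, 0.464, 0.886, 0.0]
ft_force: [0.7, -0.5, -0.5]
opening: 0.0001
```

```bash
python3 - <<'E'
from st import *
st()
a=snap('scene','scene4')['color'];b=snap('wrist','wrist4')['color'][:,:,::-1]
cv2.imwrite('pics/c4.png',np.vstack([cv2.resize(a[160:240,190:340,::-1],(600,320)),cv2.resize(b[100:260,130:450],(560,280))[:, :].copy() if 0 else cv2.resize(b[100:250,130:430],(600,280))]))
E
```

```text
t 4.4 box xyz mm 105.1 -0.8 61.0 yaw tooly 34.66 open 0.0001
force box 0.28 -0.76 -0.47
```

View pics/c4.png

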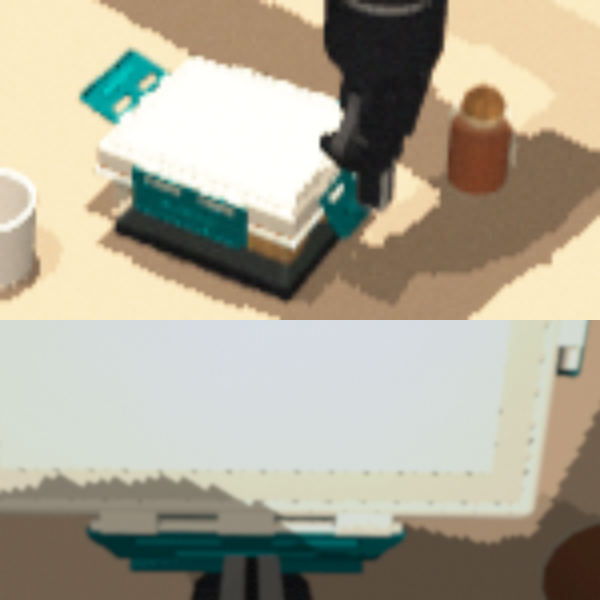

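Request:
step_arm(series=[[0,-3,3,0,0,0,1],[0,-3,2,0,0,0,1],[0,-1.5,1,0,0,0,1],[0,0,0,0,0,0,1]])

```text
t: 4.9
position: [0.6523, 0.0206, 0.0569]
tool_rot: [0.002, 0.464, 0.886, 0.002]
ft_force: [3.9, 2.9, 2.7]
opening: -0.0002
```

```bash
python3 - <<'E'
from st import *
st()
E
```

```text
t 4.9 box xyz mm 99.3 -0.9 56.9 yaw tooly 34.69 open -0.0002
force box 4.86 0.18 2.74
```

Request:
step_arm(series=[[0,-1,0,0,0,0,1],[0,-1,0,0,0,0,1],[0,0,0,0,0,0,1]])

```text
t: 5.2
position: [0.6493, 0.0187, 0.0557]
tool_rot: [0.0, 0.464, 0.886, 0.0]
ft_force: [1.5, 0.5, 2.5]
opening: -0.0
```

```bash
python3 - <<'E'
from st import *
st()
a=snap('scene','scene5')['color'];b=snap('side','side5')['color'][:,:,::-1]
cv2.imwrite('pics/c5.png',np.vstack([cv2.resize(a[160:240,190:340,::-1],(600,320)),cv2.resize(b[140:240,200:350],(420,280))[:, :].copy() if 0 else cv2.resize(b[140:240,170:370],(600,280))]))
E
```

```text
t 5.2 box xyz mm 95.7 -0.7 55.7 yaw tooly 34.67 open -0.0
force box 1.54 -0.49 2.49
```

View pics/c5.png

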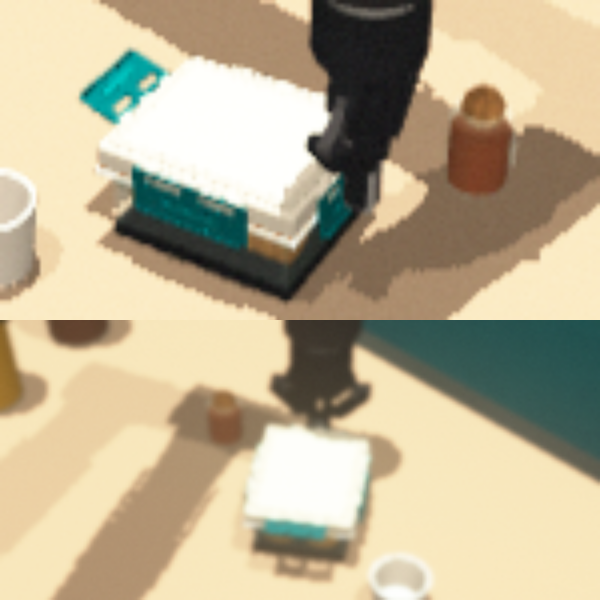

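Request:
step_arm(series=[[0,-1,0,0,0,0,1],[0,-1,0,0,0,0,1],[0,0,0,0,0,0,1]])

```text
t: 5.6
position: [0.6481, 0.018, 0.0549]
tool_rot: [0.0, 0.464, 0.886, 0.001]
ft_force: [5.8, 2.0, -1.8]
opening: 0.0004
```

```bash
python3 - <<'E'
from st import *
st()
E
```

```text
t 5.6 box xyz mm 94.3 -0.7 54.9 yaw tooly 34.65 open 0.0004
force box 5.89 -1.69 -1.82
```

Request:
step_arm(series=[[0,-1,0,0,0,0,1],[0,-0.5,0,0,0,0,1],[0,0,0,0,0,0,1]])

```text
t: 5.9
position: [0.648, 0.0179, 0.0552]
tool_rot: [0.001, 0.464, 0.886, 0.002]
ft_force: [9.6, 5.0, -3.4]
opening: 0.0
```

```bash
python3 - <<'E'
from st import *
st()
E
```

```text
t 5.9 box xyz mm 94.2 -0.7 55.2 yaw tooly 34.68 open 0.0
force box 10.72 -1.33 -3.44
```

Request:
step_arm(series=[[0,5,0,0,0,0,1],[0,15,0,0,0,0,1],[0,15,0,0,0,0,1],[0,0,-30,0,0,0,1],[0,0,-40,0,0,0,1],[0,0,-35,0,0,0,1],[0,0,0,0,0,0,1]])

```text
t: 6.6
position: [0.677, 0.036, 0.167]
tool_rot: [0.004, 0.465, 0.886, 0.002]
ft_force: [1.0, 0.5, 1.3]
opening: -0.0
```

```bash
python3 - <<'E'
from st import *
st()
a=snap('scene','scene6')['color'];b=snap('wrist','wrist6')['color'][:,:,::-1]
cv2.imwrite('pics/c6.png',np.vstack([cv2.resize(a[160:240,190:340,::-1],(600,320)),cv2.resize(b[0:250,100:430],(370,280),interpolation=cv2.INTER_AREA) if 0 else cv2.resize(b[0:200,50:478],(600,280))]))
E
```

```text
t 6.6 box xyz mm 128.3 -2.4 167.0 yaw tooly 34.64 open -0.0
force box 1.11 -0.14 1.32
```

View pics/c6.png

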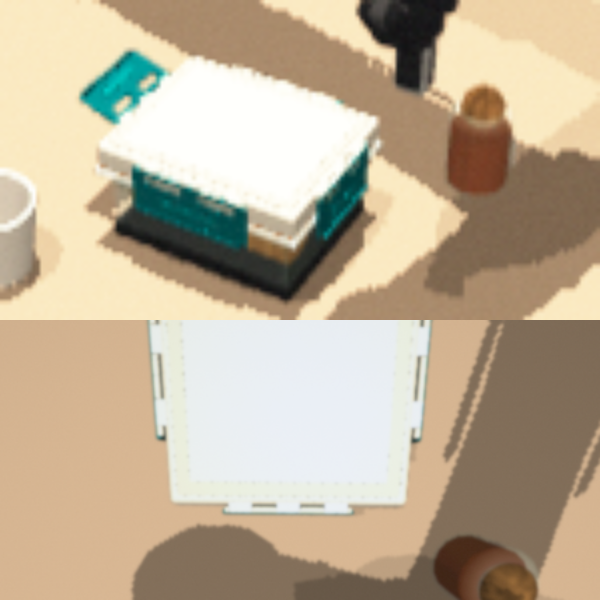

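Request:
step_arm(series=[[0,-30,0,0,0,0,1],[0,-40,0,0,0,0,1],[0,-40,0,0,0,0,1],[0,-40,0,0,0,0,1],[0,-40,0,0,0,0,1],[0,-33,0,0,0,0,1],[0,-10,0,0,0,0,1],[0,0,0,0,0,0,1]])

```text
t: 7.5
position: [0.4821, -0.0967, 0.1595]
tool_rot: [-0.001, 0.465, 0.885, -0.0]
ft_force: [-0.2, 0.0, 0.6]
opening: 0.0001
```

```bash
python3 - <<'E'
from st import *
st()
s=snap('wrist','wrist7');b=s['color'][:,:,::-1]; a=snap('scene','scene7')['color']
cv2.imwrite('pics/c7.png',np.vstack([cv2.resize(a[160:240,190:340,::-1],(512,270)),b[:300]]))
E
```

```text
t 7.5 box xyz mm -107.4 -0.1 159.5 yaw tooly 34.58 open 0.0001
force box -0.12 0.12 0.55
```

View pics/c7.png

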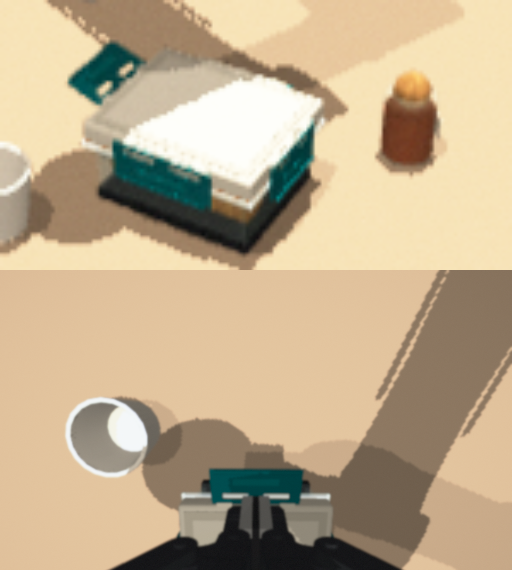

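Request:
step_arm(series=[[0,1,25,0,0,0,1],[0,1,15,0,0,0,1],[0,0,12,0,0,0,1],[0,0,12,0,0,0,1],[0,0,12,0,0,0,1],[0,0,10,0,0,0,1],[0,0,0,0,0,0,1]])

```text
t: 8.3
position: [0.4843, -0.0948, 0.0727]
tool_rot: [-0.001, 0.464, 0.886, -0.001]
ft_force: [-1.0, -0.3, 0.4]
opening: -0.0002
```

```bash
python3 - <<'E'
from st import *
st()
s=snap('wrist','wrist8');b=s['color'][:,:,::-1]; a=snap('scene','scene8')['color']
cv2.imwrite('pics/c8.png',np.vstack([cv2.resize(a[130:240,170:320,::-1],(512,270)),b[:300]]))
E
```

```text
t 8.3 box xyz mm -104.6 0.2 72.7 yaw tooly 34.64 open -0.0002
force box -1.02 0.3 0.38
```

View pics/c8.png

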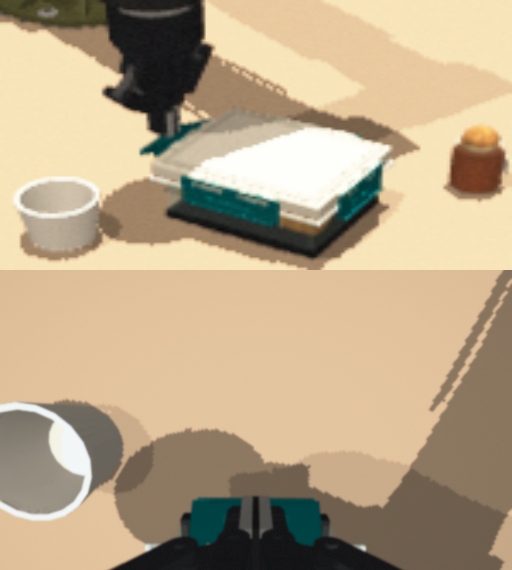

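Flap b is pressed to about level (finger at pixel (165,130) in the upper crop) and follows. Continue down.

Request:
step_arm(series=[[0,0,6,0,0,0,1],[0,0,6,0,0,0,1],[0,0,0,0,0,0,1],[0,3,3,0,0,0,1],[0,3,2,0,0,0,1],[0,1.5,1,0,0,0,1],[0,0,0,0,0,0,1]])

```text
t: 9.1
position: [0.4907, -0.0912, 0.0564]
tool_rot: [-0.001, 0.464, 0.886, -0.001]
ft_force: [-5.1, -2.7, 4.1]
opening: 0.0
```

```bash
python3 - <<'E'
from st import *
st()
a=snap('scene','scene9')['color']
cv2.imwrite('pics/c9.png',cv2.resize(a[130:240,170:320,::-1],(600,440)))
E
```

```text
t 9.1 box xyz mm -97.3 -0.5 56.4 yaw tooly 34.65 open 0.0
force box -5.76 0.74 4.07
```

View pics/c9.png

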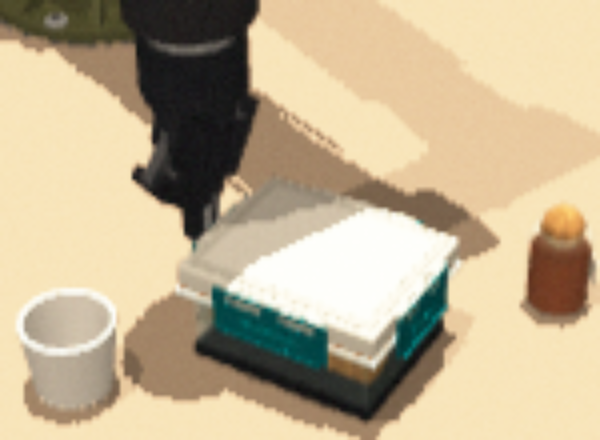

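Request:
step_arm(series=[[0,1,0,0,0,0,1],[0,1,0,0,0,0,1],[0,0,0,0,0,0,1]])

```text
t: 9.45
position: [0.493, -0.0892, 0.056]
tool_rot: [-0.0, 0.464, 0.886, 0.0]
ft_force: [-1.3, -1.3, -1.5]
opening: -0.0001
```

```bash
python3 - <<'E'
from st import *
st()
E
```

```text
t 9.45 box xyz mm -94.2 -0.2 56.0 yaw tooly 34.65 open -0.0001
force box -1.82 -0.34 -1.52
```

Force fell from 5.8 to 1.8 N: snapped, it seems. Press on to the hard stop.

Request:
step_arm(series=[[0,1,0,0,0,0,1],[0,1,0,0,0,0,1],[0,0,0,0,0,0,1]])

```text
t: 9.75
position: [0.4943, -0.0882, 0.0559]
tool_rot: [-0.0, 0.464, 0.886, -0.0]
ft_force: [-2.2, -1.3, 0.3]
opening: 0.0001
```

```bash
python3 - <<'E'
from st import *
st()
E
```

```text
t 9.75 box xyz mm -92.6 -0.1 55.9 yaw tooly 34.65 open 0.0001
force box -2.54 0.17 0.34
```

Request:
step_arm(series=[[0,1,0,0,0,0,1],[0,1,0,0,0,0,1],[0,0,0,0,0,0,1]])

```text
t: 10.05
position: [0.4943, -0.0882, 0.0559]
tool_rot: [-0.002, 0.465, 0.885, -0.002]
ft_force: [-8.9, -4.1, 2.1]
opening: -0.0002
```

```bash
python3 - <<'E'
from st import *
st()
E
```

```text
t 10.05 box xyz mm -92.6 -0.1 55.9 yaw tooly 34.62 open -0.0002
force box -9.64 1.68 2.08
```

Hard stop at 9.6 N. Draw away outward (tool −y), then up, and look.

Request:
step_arm(series=[[0,-5,0,0,0,0,1],[0,-15,0,0,0,0,1],[0,-15,0,0,0,0,1],[0,0,0,0,0,0,1],[0,0,-30,0,0,0,1],[0,0,-40,0,0,0,1],[0,0,-40,0,0,0,1],[0,0,0,0,0,0,1]])

```text
t: 10.85
position: [0.4708, -0.1071, 0.1734]
tool_rot: [0.005, 0.464, 0.886, 0.003]
ft_force: [-0.1, 0.4, 0.7]
opening: -0.0001
```

Request:
step_arm(series=[[0,-30,-10,0,0,0,1],[0,-40,-10,0,0,0,1],[0,0,0,0,0,0,1],[0,0,0,0,0,0,1]])

```text
t: 11.25
position: [0.4104, -0.1467, 0.187]
tool_rot: [0.001, 0.465, 0.885, 0.001]
ft_force: [-0.6, -0.4, -0.1]
opening: -0.0001
```

```bash
python3 - <<'E'
from st import *
from fit import tri
st()
S={n:snap(n,n+'10') for n in ['scene','side','wrist']}
for n in ['scene','side']:
    for t,z in [('clip_a_hinge',.08),('clip_b_hinge',.08),('clip_a_edge',.047),('clip_b_edge',.047),('spice_jar',0),('cup',0)]:
        for r in manip.place_of(n,t)[:1]: print(n,t,round(r['p'],2),np.round(r['centre'],1),np.round(atz(S[n],r['centre'],z),3))
a=S['scene']['color'];b=S['side']['color']
cv2.imwrite('pics/c10.png',np.vstack([cv2.resize(a[130:240,170:320,::-1],(400,293)),cv2.resize(b[150:260,200:350,::-1],(400,293))]))
E
```

```text
t 11.25 box xyz mm -194.9 -0.2 187.0 yaw tooly 34.62 open -0.0001
force box -0.71 0.06 -0.15
scene clip_a_hinge 0.68 [276.6 201.9] [0.638 0.013 0.08 ]
scene clip_b_hinge 0.83 [225. 184.] [ 0.503 -0.081  0.08 ]
scene clip_a_edge 0.59 [275.3 213.1] [0.644 0.007 0.047]
scene spice_jar 0.83 [308.8 205.8] [0.609 0.14  0.   ]
scene cup 0.59 [189.2 225.5] [ 0.539 -0.208  0.   ]
side clip_a_hinge 0.64 [274.4 179.2] [0.629 0.009 0.08 ]
side clip_b_hinge 0.85 [269.1 211.8] [ 0.502 -0.084  0.08 ]
side clip_a_edge 0.54 [269.3 213.9] [ 0.516 -0.072  0.047]
side clip_b_edge 0.4 [268.  215.1] [ 0.509 -0.073  0.047]
side spice_jar 0.53 [247.6 181.3] [0.605 0.131 0.   ]
side cup 0.96 [305.  242.6] [ 0.537 -0.222  0.   ]
```

View pics/c10.png

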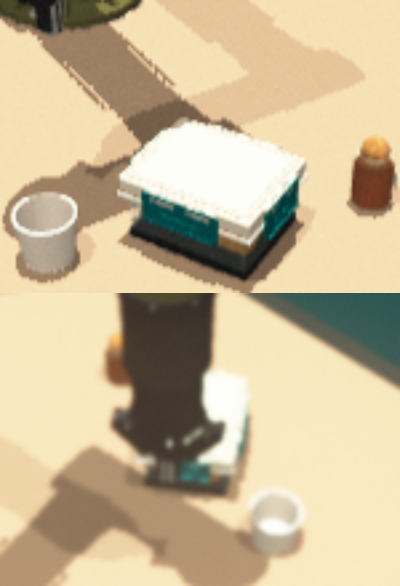

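View pics/wrist10.png

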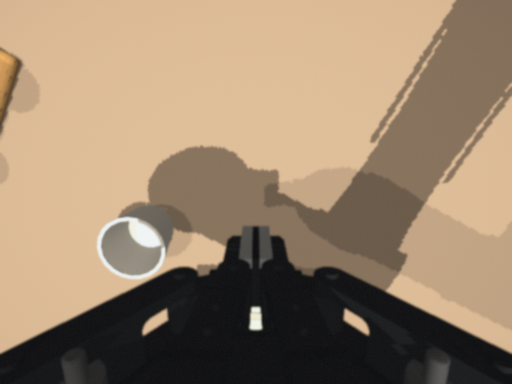

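Request:
step_arm(series=[[0,30,-30,0,0,0,1],[0,40,-30,0,0,0,1],[0,40,-10,0,0,0,1],[0,40,0,0,0,0,1],[0,40,0,0,0,0,1],[0,40,0,0,0,0,1],[0,20,0,0,0,0,1],[0,0,0,0,0,0,1]])

```text
t: 12.8
position: [0.6167, -0.0031, 0.2539]
tool_rot: [-0.001, 0.464, 0.886, -0.001]
ft_force: [-0.9, -0.8, -0.4]
opening: -0.0001
```

```bash
python3 - <<'E'
from st import *
st()
S={n:snap(n,n+'11') for n in ['side','wrist']}
s=S['wrist']
b=S['side']['color']
cv2.imwrite('pics/c11.png',np.vstack([s['color'][:,:,::-1],cv2.resize(b[160:230,210:360,::-1],(512,210))]))
E
```

```text
t 12.8 box xyz mm 56.5 -0.0 253.9 yaw tooly 34.73 open -0.0001
force box -1.17 -0.15 -0.44
```

View pics/c11.png

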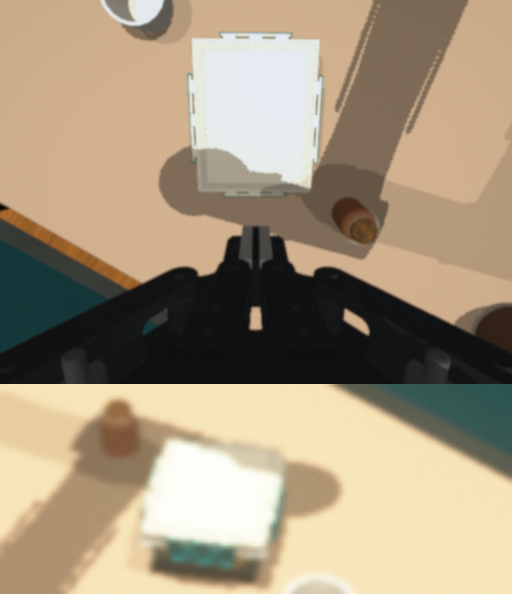

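```bash
python3 - <<'E'
from st import *
s=manip.snapshot('wrist')
for px in [(192,40),(320,40),(312,191),(198,191)]:
    p=atz(s,px,.083)[:2]-C; print((p@U*1e3).round(1),(p@V*1e3).round(1))
cv2.imwrite('pics/w12.png',cv2.resize(s['color'][20:210,170:350,::-1],None,fx=3,fy=3))
E
```

```text
-74.4 -61.6
-74.3 61.6
76.8 61.5
76.7 -63.6
```

View pics/w12.png

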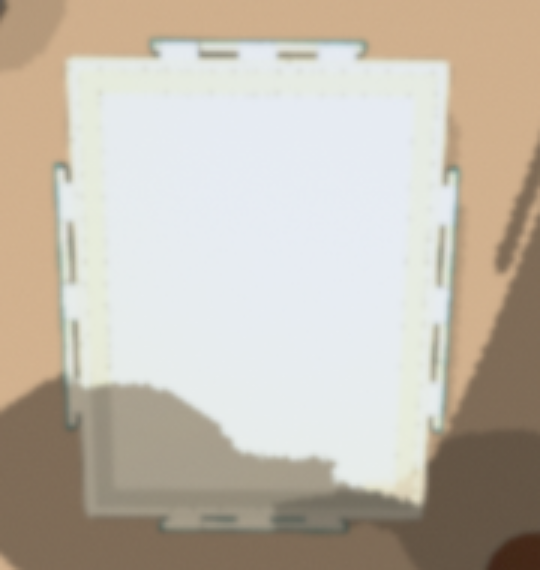

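All four clips look alike and shut, and the box is where it was within measurement error.

```bash
python3 -c "
from cell import manip
print(manip.close_job())"
```

```text
the job is handed in; nothing more can be done
None
```

I folded down clips a and b with the closed fingertips and pressed each in until it snapped. I drew away outward from each one and handed the job in at about 13 s.

- **Snap-in:** at both clips the inward force rose to about 5–6 N, dropped as the catch went in, then met a hard stop. I stopped pressing at 10.7 N on a and 9.6 N on b.
- **Clips:** the last overhead picture shows all four hanging shut and looking alike. The catches under the rim can't be seen from above.
- **Box:** the lid edges were within about 1 to 3 mm of where I first fitted them, which is my measuring error.
- **Other things:** the jar and cup looked unmoved in the pictures. The networks' positions for them wandered by up to about 1 cm between pictures, so I relied on the pictures. I did not measure the jars, mills or spoon again, but the arm stayed away from them.
- **Disagreement:** in the side view the networks put edge a in the wrong place, near clip b's end. I ignored that in favour of the picture.

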